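Open the spring-lidded specimen vial case

ROBOT

A 6-joint arm with a two-finger parallel gripper is mounted at the origin on the work surface. World frame = base frame: x ahead of the robot, y to its left, z up, the work surface at z = 0. Lengths are in mm, angles in rad, forces in N, time in s.
With the tool pointing down it reaches from about 300 to 775 mm from the base axis. Payload 14.6 kg.
Tool frame: the origin (TCP) lies between the finger pads; the fingertips stand 22 mm ahead of it and the grasp point (between the pads) lies 3 mm ahead of it (finger_overhang is the distance from the TCP to the fingertips, in mm); z points along the fingers, y is the direction in which the jaws open and shut (so a half turn about z gives the same grasp; the last joint's range is limited). The gripper opens to 94 mm and grips with 3 to 60 N. Pads are 16 mm wide; open, the fingers measure 119 mm over their backs; the gripper's body (75 mm by 177 mm) begins 78 mm behind the grasp point.
Start: joints at [1.215, 0.3, 1.521, -0, 1.321, -0.067], TCP at [156.639, 527.213, 227.446] pointing down, gripper open.
Joint ranges: [-3.03, 3.03], [-0.79, 2.21], [0.23, 2.52], [-1.04, 4.18], [0, 3.07], [-2.55, 2.55]. Speed limits (rad/s): [2.22, 2.22, 2.57, 3.14, 3.14, 3.14].

INTERFACE

Orientations are given as [roll, pitch, yaw] about the fixed x, y, z axes, in that order (R = Rz(yaw) Ry(pitch) Rx(roll)).
In Python, from cell import * gives the robot as it stands.
- The arm moves only by the tool jog_arm, never from a script. Its argument "increments" is a list of rows, each a list of 7 numbers: the shift along the tool's x, y, z in cm, then the turn, a rotation vector about the tool's x, y, z in degrees, then the finger opening in cm, from 0 to 9.4. In form: [[x, y, z, wx, wy, wz, grip], ...]. A call has 1 to 20 rows; each row shifts and turns the commanded pose from where the row before left it, along the tool's axes as they then stand; what a row does not reach is not made up. A row lasts 1/8 s, in which the tool goes at most 62.5 mm and 10.7 degrees, less where a joint would pass 70% of its speed; a pose out of reach is approached as far as the arm can. A call is refused whole if a number of a shift passes 6.25 or a number of a turn 10.7, either way. A call with a gripper value outside its range is refused whole. The fingers move at their own pace and stop on an object; "squeeze" is the grip in N (left out, the last holds). Time passes only in rows, so rows that do not move let the fingers close. It gives the time, the measured TCP pose, the force and the opening at its end, in the units of the state.
- read_state(): the state, without advancing time (a new reading comes with each control period).
- camera(name): name is "scene" or "top"; returns a dict with "image" (420x560x3 uint8, red, green, blue), "K" (3x3 intrinsics, pixels), "k1" (the pictures are not rectified: a ray, as slopes to the right and down, at radius r is drawn at 1 + k1 r^2 times it, then the intrinsics apply), "rvec" (rotation vector, rad) and "tvec" (3), from world to camera coordinates, as OpenCV has them. Camera axes: x right, y down, z forward; pixel columns grow to the right and rows downward; lengths in mm; the calibration is good to about 2 mm. A picture is of the moment at which its call begins. There is no depth.
- sign_off(): hands the job in, once; it reports no verdict.
Trained networks look in a picture, given as the dict that the camera call returned (one of the last four; its "shot" number tells which), for a name from the list of things; names that differ only in an ending like _2 or _b are one class to them, and where a whole thing is asked for, a point or a joint stands for the part that bears it (a point fixed in the world has none). Each returns a list of dicts, best first, with "conf" (0 to 1); they miss things now and then, are a little off and sometimes report something else, mostly with a low value. They report only what shows in the picture. A call takes as long as a camera call.
- recognise(picture, name): "centre" ([x, y, z] in mm, in the coordinates of the camera as it stood for that picture, good to about 4 mm: the middle of the surface that is visible of it).
- regions_of(picture, name): "mask" (420x560 bool, what is visible of it).
The state is a dict: "clock": time; "joints": joint angles; "qd": joint speeds; "effort": joint torques, N m; "eef_pos": TCP position; "eef_rot": TCP orientation; "wrist_force": force on the tool from outside, world axes, zero at the start; "moment": the same for the moment, N m; "finger_gap": finger opening in mm.
Only numpy, scipy, OpenCV 4.12 (cv2) and the standard library are available. Lean on these libraries where they do the work, as an engineer would, in place of code of your own. Each camera call takes 0.05 s, during which the arm holds its last target.

TASK

Open the specimen vial case: press its orange release tab down so that the lid springs up part way, then push the lid with the fingertips right over until it rests fully open against its stop, and leave it there. Only press and push, without forcing the lid: do not pinch, lift or shift anything. The case must stay where it stands, and the two loose vials and the brown jar are to be left alone.

Things in the scene. Friction and masses are not known exactly. Their poses are not given: they have to be found in the camera images.
- case: White vial case standing loose on the bench, 1.8 kg (may vary by a third). Origin: centre of its underside; x points from the front (the tab's side, facing the robot roughly) to the hinge side, y along the hinge, z up. Grey base plate 170 x 150 x 8 mm; walls 110 (x) x 130 (y) mm, rim 70 mm above the bench. Inside: foam with vials fixed in it and a thin steel spring pin that rises with the lid.
- tab_press (a point): Where to press: on top of the flat orange release tab, 11 mm from its outer end, mid-width. The tab is 44 mm wide and sticks out in front of the case (case -x), its flat top 52 mm above the bench; at the start the point is 107 mm in front of the case's origin. An orange hook stands up from the tab 31 mm behind this point (towards the lid), to 84 mm above the bench. Nothing is under the tab's end but air and bench.
- tab (a joint): Angle of the release tab, rad: 0 at rest, 0.26 pressed to its stop. A spring returns it: about 1.5 N at the press point starts it, it lets the lid go at about 0.12 to 0.14 (some 6 mm down, about 3.5 N) and is at its stop some 11 mm down with about 6 N. Once the lid is up the tab may be let go.
- lid (a joint): Opening angle of the lid, rad: 0 to 0.02 shut and latched, about 1.08 when sprung up by the pin, which takes up to a second (middle of the front edge then about 168 mm above the bench, 3 mm behind the case's origin), 1.57 upright, 1.95 fully open against its stop. The lid weighs 180 g; left alone below upright it falls back to about 1.08, beyond upright (1.6 and more) it falls gently open to its stop and stays. About 1 N at the front edge moves it.
- lid_hinge (a point): Middle of the lid's hinge line, which runs along case y; 55 mm behind the case's origin (case +x), 71 mm above the bench.
- lid_edge (a point): Middle of the lid's front edge, at the level of its underside, 110 mm from the hinge line; it moves with the lid. The lid is a blue frame with a clear window, 110 mm from hinge to front edge, 130 mm wide along the hinge, 6 mm thick; a tongue 34 mm wide sticks out 12 mm further in front at mid-width. The hook holds this tongue.
- vial_a: Loose clear specimen vial with white cap, standing, 36 mm across, 64 mm high; origin at the centre of its underside. To be left alone.
- vial_b: A second vial like vial_a. To be left alone.
- jar: Loose brown glass jar with black cap, standing, 48 mm across, 75 mm high; origin at the centre of its underside. To be left alone.

How it is judged (in metres and radians):
On the way, in this order (a step that is already met when the one before it is completed fails the run):
1. the release tab is pressed down (value of joint tab above 0.08 rad).
2. the lid has sprung up part way (value of joint lid above 0.4 rad), for 0.1 s.
At the end, for the whole second after the job is handed in: The lid rests open at more than 1.8 rad (stop at 1.95), the tab has sprung back, the case is within 20 mm of where it stood, and the vials and the jar stand upright within 20 mm of their places (value of joint lid above 1.8 rad and value of joint tab below 0.05 rad and distance of each of case, vial_a, vial_b, jar from where it was at the start of the episode below 0.02 m and angle between each of vial_a, vial_b, jar's own z axis and vertical below 0.2 rad); the robot touches nothing.
It fails at once if the case is shifted by more than 20 mm, lifted or tipped (distance of case from where it was at the start of the episode above 0.02 m or height (world z) of case above 0.012 m or angle between case's own z axis and vertical above 0.12 rad).
It fails at once if a vial or the jar is moved by more than 20 mm, lifted or tipped (distance of any of vial_a, vial_b, jar from where it was at the start of the episode above 0.02 m or height (world z) of any of vial_a, vial_b, jar above 0.012 m or angle between any of vial_a, vial_b, jar's own z axis and vertical above 0.25 rad).
It fails at once if the lid is pinched or forced (more than 30 N between fingers and lid) (contact force between the fingers and lid above 30 N).
It also fails if it takes over 42 s, if anything falls off the work surface, if the arm or the gripper's body presses on something with over 40 N, if the wrist force passes 120 N, or if a joint passes its speed limit or range.

## Working session

There is one attempt and no reset: what is moved stays moved. The work goes in short steps, Python scripts to look and compute and a tool call to move; the robot and the scene stay as the last step left them, time stands still between calls to the robot, and variables do not carry over. Pictures are saved under pics/ and viewed, and the job is handed in when it is done.

Besides the shell and the picture viewer there is one more tool, called as name(argument=value, ...), one argument or row to a line, values as JSON. jog_arm: Moves the arm, as the interface text tells. Its arguments: {"type":"object","properties":{"increments":{"type":"array"},"squeeze":{"type":"number"}},"required":["increments"]}

```bash
ls; mkdir -p pics; python3 - <<'E'
from cell import *
import cv2,numpy as np
print(read_state())
for n in ("scene","top"):
    p=camera(n); cv2.imwrite(f"pics/{n}0.png",p["image"][:,:,::-1])
    R=cv2.Rodrigues(np.array(p["rvec"],float))[0]; t=np.array(p["tvec"],float).ravel()
    print(n,p["K"],p["k1"],(-R.T@t).round())
    for o in ("case","tab","tab_press","lid","lid_hinge","lid_edge","vial_a","jar"):
        try:
            r=recognise(p,o)
            print(o,[( (R.T@(np.array(d["centre"])-t)).round(1).tolist(),round(d["conf"],2)) for d in r[:3]])
        except Exception as e: print(o,e)
print(read_state()["clock"])
E
```

```text
pics
{'clock': 0.0, 'joints': array([ 1.21540014e+00,  3.00474113e-01,  1.52158019e+00,  1.88109860e-05,
        1.32072827e+00, -6.65782286e-02]), 'qd': array([ 1.57854170e-04, -6.94216764e-04, -5.53522381e-06,  4.07447037e-04,
       -1.39658047e-03,  3.19481328e-04]), 'effort': array([-4.76944206e-04, -5.31806731e+01, -3.52735698e+01,  7.07880151e-02,
        2.44071818e-02, -8.89574630e-05]), 'eef_pos': array([156.55250447, 526.9942204 , 226.88504957]), 'eef_rot': array([-3.14040658e+00, -9.73441485e-05,  2.85276997e+00]), 'wrist_force': array([ 0.75635225, -0.17287543,  0.28787916]), 'moment': array([-0.04219789, -0.01508361,  0.05548829]), 'finger_gap': 94.24953908762501}
scene [[537.35490838   0.         282.02659221]
 [  0.         537.35490838 212.75702573]
 [  0.           0.           1.        ]] 0.0042925774173008194 [1312.  163.  786.]
case [([573.7, -124.0, 65.8], 0.93)]
tab []
tab_press [([459.4, -128.7, 81.3], 0.54)]
lid [([533.7, -131.5, 78.8], 0.67)]
lid_hinge [([533.9, -138.3, 76.5], 0.94)]
lid_edge [([536.5, -132.2, 77.4], 0.84)]
vial_a [([466.0, -273.9, 45.9], 0.63), ([586.3, 11.1, 48.8], 0.59)]
jar [([447.3, -4.8, 51.4], 0.77), ([575.6, -123.9, 67.2], 0.4), ([468.6, -276.8, 44.2], 0.33)]
top [[438.51601971   0.         276.70416631]
 [  0.         438.51601971 207.60550413]
 [  0.           0.           1.        ]] -0.07840346210367007 [ 459.   55. 1062.]
case [([521.1, -133.3, 75.3], 0.57), ([439.8, -137.5, 51.3], 0.52)]
tab [([443.4, -138.1, 52.7], 0.93), ([521.9, -131.7, 71.9], 0.34)]
tab_press [([440.5, -136.9, 51.9], 0.83)]
lid [([527.1, -132.3, 83.0], 0.76)]
lid_hinge [([525.8, -132.4, 75.3], 0.73)]
lid_edge [([529.8, -134.5, 80.6], 0.87), ([441.9, -138.1, 51.9], 0.57)]
vial_a [([566.0, 12.9, 67.3], 0.62), ([449.6, -272.5, 66.3], 0.59)]
jar [([431.4, -8.1, 77.0], 0.7), ([529.3, -132.0, 77.6], 0.63)]
0.9
```

View pics/scene0.png

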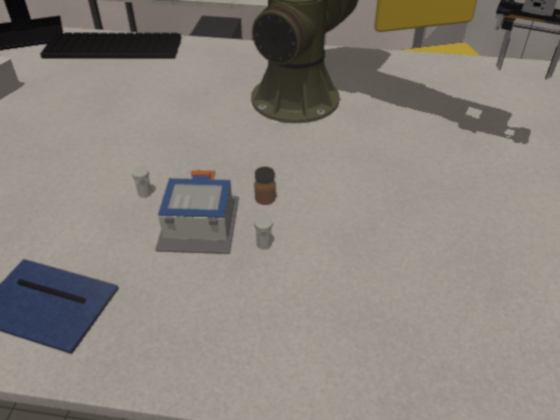

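View pics/top0.png

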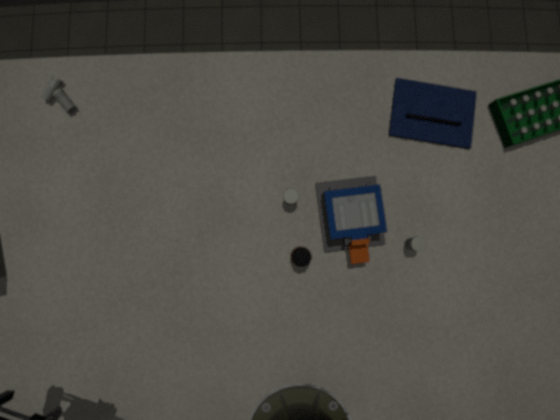

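The scene view shows the case near (197,210), with its orange tab on the robot side at (203,174). In the top view the lid is at (355,213) and the tab at (359,252). The jar is at (301,257), with vials at (290,198) and (412,244). Next I'll fit the case pose from the colours in the top view.

```bash
cat > h.py <<'E'
from cell import *
import cv2,numpy as np
def cam(n):
    p=camera(n); p["R"]=cv2.Rodrigues(np.array(p["rvec"],float))[0]; p["t"]=np.array(p["tvec"],float).ravel(); return p
def slopes(p,uv):
    uv=np.atleast_2d(np.array(uv,float)); K=p["K"]
    d=np.array([p["k1"],0,0,0,0],float)
    return cv2.undistortPoints(uv[:,None,:],np.array(K),d)[:,0]
def onplane(p,uv,z):
    s=slopes(p,uv); d=np.c_[s,np.ones(len(s))]@p["R"]; c=-p["R"].T@p["t"]
    return c+d*((z-c[2])/d[:,2])[:,None]
def proj(p,X):
    return cv2.projectPoints(np.array(X,float).reshape(-1,1,3),np.array(p["rvec"],float),p["t"],np.array(p["K"]),np.array([p["k1"],0,0,0,0],float))[0][:,0]
def case2w(o,yaw,pts):
    c,s=np.cos(yaw),np.sin(yaw); return np.array([o[0],o[1],0])+np.array(pts,float)@np.array([[c,s,0],[-s,c,0],[0,0,1]])
E
python3 - <<'E'
from h import *
p=cam("top"); im=p["image"]; hsv=cv2.cvtColor(im,cv2.COLOR_RGB2HSV)
blue=cv2.inRange(hsv,(100,120,40),(125,255,255)); blue[:150]=0
org=cv2.inRange(hsv,(3,150,80),(20,255,255)); org[:,:320]=0; org[:, 400:]=0
for m,z,n in((blue,77,'lid'),(org,52,'tab')):
    k,l,s,c=cv2.connectedComponentsWithStats(m); i=1+s[1:,4].argmax()
    v,u=np.nonzero(l==i); 
    h=cv2.convexHull(np.c_[u,v].astype(np.int32))[:,0]
    w=onplane(p,h,z)
    r=cv2.minAreaRect(w[:,:2].astype(np.float32)); print(n,s[i],r,cv2.boxPoints(r).round(1).tolist())
crop=cv2.resize(im[160:290,270:440],None,fx=4.5,fy=4.5,interpolation=cv2.INTER_CUBIC); crop=cv2.convertScaleAbs(crop,alpha=1.8)
cv2.imwrite("pics/topz.png",crop[:,:,::-1])
for o in("jar","vial_a"):
    for r in regions_of(p,o)[:3]:
        v,u=np.nonzero(r["mask"]); print(o,r["conf"],u.mean(),v.mean(),onplane(p,[[u.mean(),v.mean()]],70)[0])
E
```

```text
lid [ 324  185   62   54 1188] ((527.26904296875, -131.30770874023438), (114.28421020507812, 127.70438385009766), 6.28522253036499) [[463.5, -74.0999984741211], [477.5, -201.0], [591.0999755859375, -188.5], [577.0999755859375, -61.599998474121094]]
tab [350 239  19  25 335] ((440.49652099609375, -143.12353515625), (41.86921310424805, 55.43735885620117), 88.37454223632812) [[412.20001220703125, -163.3000030517578], [467.6000061035156, -164.8000030517578], [468.79998779296875, -123.0], [413.3999938964844, -121.4000015258789]]
jar 0.67 300.63065326633165 255.54773869346732 [433.04241092  -7.00534797  70.        ]
jar 0.44 355.3334488734835 211.60173310225304 [ 530.29593078 -133.89903826   70.        ]
vial_a 0.8 414.7142857142857 243.77289377289378 [ 454.47938338 -268.21693665   70.        ]
vial_a 0.78 289.94930875576034 195.94930875576037 [568.47131136  14.47409091  70.        ]
```

View pics/topz.png

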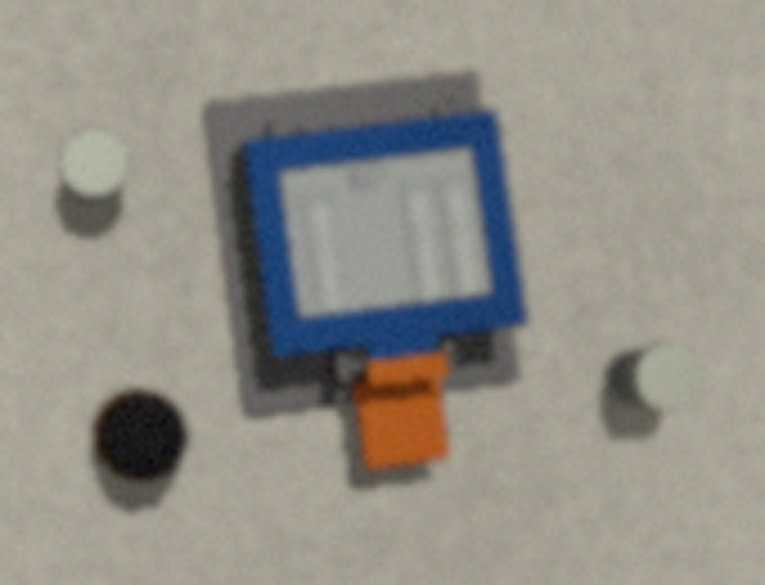

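The zoomed top view shows the lid corners at (245,145), (495,115), (523,322) and (272,355), and the tab end near (405,465). That gives a yaw of about 6.3° and an origin near (527,-131). I'll check this by overlaying the model in both cameras.

```bash
python3 - <<'E'
from h import *
o=(527.3,-131.3);yaw=np.radians(6.3)
L=[[[-55,-65,77],[-55,65,77],[55,65,77],[55,-65,77]],[[-85,-75,8],[-85,75,8],[85,75,8],[85,-75,8]],[[-118,-22,52],[-118,22,52],[-76,22,52],[-76,-22,52]]]
out=[]
for n,(u0,v0,w,h) in (("top",(310,170,90,110)),("scene",(150,160,100,100))):
    p=cam(n); im=p["image"][v0:v0+h,u0:u0+w]; f=5 if n=="top" else 5
    im=cv2.convertScaleAbs(cv2.resize(im,(w*f//1*4//5,h*f*4//5) ,interpolation=cv2.INTER_CUBIC),alpha=1.5); f=4
    for q in L:
        a=(proj(p,case2w(o,yaw,q))-[u0,v0]+.5)*f
        cv2.polylines(im,[a.round().astype(np.int32)],True,(255,255,0),1)
    out.append(cv2.resize(im,(360,440)) if n=="top" else cv2.copyMakeBorder(im,0,40,0,0,cv2.BORDER_CONSTANT))
cv2.imwrite("pics/ov.png",np.hstack(out)[:,:,::-1])
print(case2w(o,yaw,[[-107,0,52],[0,0,0],[-60,0,0],[75,0,0]]),read_state()["clock"])
E
```

```text
[[ 420.94617777 -143.04157129   52.        ]
 [ 527.3        -131.3           0.        ]
 [ 467.66234267 -137.88405867    0.        ]
 [ 601.84707166 -123.06992667    0.        ]] 1.15
```

View pics/ov.png

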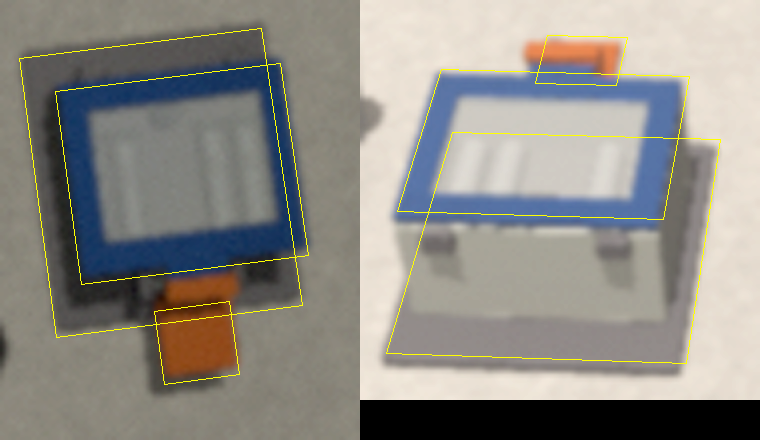

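The overlay fits to a few mm. The picture wants the model about 4 mm further in +x and 1 mm in −y, so I take the origin as (531,-132.5), the press point as (424.5,-144) and yaw as 6.3°.

jog_arm(
  increments=[
    [-2.49, -3.15, 0, 0, 0, 0, 0],
    [-2.49, -3.15, 0, 0, 0, 0, 0],
    [-2.49, -3.15, 0, 0, 0, 0, 0],
    [-2.49, -3.15, 0, 0, 0, 0, 0],
    [-2.49, -3.15, 0, 0, 0, 0, 0],
    [-2.49, -3.15, 0, 0, 0, 0, 0],
    [-2.49, -3.15, 0, 0, 0, 0, 0],
    [-2.49, -3.15, 0, 0, 0, 0, 0],
    [-2.49, -3.15, 0, 0, 0, 0, 0],
    [-2.49, -3.15, 0, 0, 0, 0, 0],
    [-2.49, -3.15, 0, 0, 0, 0, 0],
    [-2.49, -3.15, 0, 0, 0, 0, 0],
    [-2.49, -3.15, 0, 0, 0, 0, 0],
    [-2.49, -3.15, 0, 0, 0, 0, 0],
    [-2.49, -3.15, 0, 0, 0, 0, 0],
    [-2.49, -3.15, 0, 0, 0, 0, 0],
    [-2.49, -3.15, 0, 0, 0, 0, 0],
    [-2.49, -3.15, 0, 0, 0, 0, 0],
    [0, 0, 0, 0, 0, -10, 0],
    [0, 0, 0, 0, 0, -10, 0],
  ],
)

```text
clock: 3.65
eef_pos: [424.8, -144.4, 227.3]
eef_rot: [3.141, -0.0, -3.077]
wrist_force: [0.2, -0.1, 0.6]
finger_gap: 0.1
```

jog_arm(
  increments=[
    [0, 0, 0, 0, 0, -2.8, 0],
    [0, 0, 0, 0, 0, 0, 0],
    [0, 0, 0, 0, 0, 0, 0],
  ],
)

```text
clock: 4.03
eef_pos: [424.8, -143.9, 227.5]
eef_rot: [-3.142, 0.0, -3.034]
wrist_force: [0.2, -0.6, -0.4]
finger_gap: 0.6
```

jog_arm(
  increments=[
    [0, 0, 2.5, 0, 0, 0, 0],
    [0, 0, 3, 0, 0, 0, 0],
    [0, 0, 3, 0, 0, 0, 0],
    [0, 0, 3, 0, 0, 0, 0],
    [0, 0, 2.3, 0, 0, 0, 0],
    [0, 0, 0, 0, 0, 0, 0],
  ],
)

```text
clock: 4.78
eef_pos: [424.1, -143.7, 88.5]
eef_rot: [3.14, -0.002, -3.033]
wrist_force: [0.1, -0.1, -0.1]
finger_gap: 0.2
```

```bash
python3 - <<'E'
from h import *
s=read_state();print(s["eef_pos"],s["wrist_force"])
out=[]
for n,(u0,v0,w,h) in (("top",(310,170,100,110)),("scene",(150,120,100,110))):
    p=cam(n); im=cv2.convertScaleAbs(cv2.resize(p["image"][v0:v0+h,u0:u0+w],None,fx=4,fy=4,interpolation=cv2.INTER_CUBIC),alpha=1.5)
    a=(proj(p,[s["eef_pos"]-[0,0,22],[424.5,-144,52]])-[u0,v0]+.5)*4
    for q,c in zip(a.round().astype(int),((255,0,255),(255,255,0))): cv2.drawMarker(im,tuple(map(int,q)),c,0,12,1)
    out.append(im)
cv2.imwrite("pics/pre.png",np.hstack(out)[:,:,::-1])
E
```

```text
[ 424.14554774 -143.65815035   88.46018659] [ 0.09703042 -0.14521998 -0.11472074]
```

View pics/pre.png

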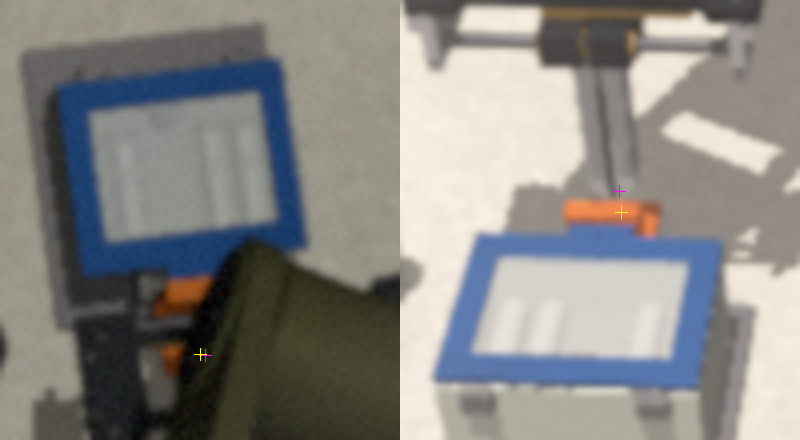

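In the scene view (right half) the fingertips are at about (605,190), just above the tab, whose hook is at (610,212). They are centred and clear, so I press.

jog_arm(
  increments=[
    [0, 0, 0.6, 0, 0, 0, 0],
    [0, 0, 0.6, 0, 0, 0, 0],
    [0, 0, 0.4, 0, 0, 0, 0],
    [0, 0, 0.4, 0, 0, 0, 0],
    [0, 0, 0.3, 0, 0, 0, 0],
    [0, 0, 0, 0, 0, 0, 0],
    [0, 0, 0, 0, 0, 0, 0],
  ],
)

```text
clock: 5.75
eef_pos: [424.6, -144.0, 66.5]
eef_rot: [3.142, -0.001, -3.032]
wrist_force: [-5.2, -0.3, 5.6]
finger_gap: 0.1
```

```bash
python3 - <<'E'
from h import *
p=cam("scene");cv2.imwrite("pics/pr1.png",cv2.resize(p["image"][60:270,80:360],None,fx=2.5,fy=2.5)[:,:,::-1])
s=read_state();print(s["eef_pos"],s["wrist_force"])
E
```

```text
[ 424.55438134 -143.99414583   66.45996451] [-4.98214056 -0.11248356  6.72618768]
```

View pics/pr1.png

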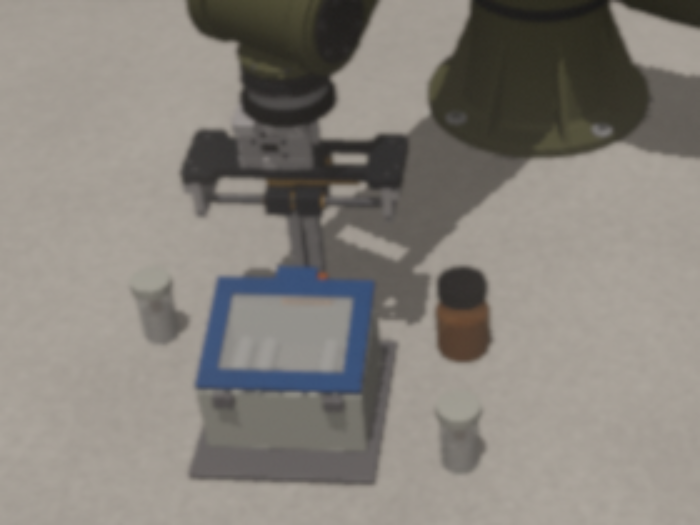

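The lid has unlatched: its tongue shows at (298,270) above the hook. It doesn't look much risen yet, so I'll wait and look again.

jog_arm(
  increments=[
    [0, 0, 0, 0, 0, 0, 0],
    [0, 0, 0, 0, 0, 0, 0],
    [0, 0, 0, 0, 0, 0, 0],
    [0, 0, 0, 0, 0, 0, 0],
  ],
)

```text
clock: 6.3
eef_pos: [424.6, -144.0, 66.5]
eef_rot: [3.142, -0.001, -3.032]
wrist_force: [-4.8, -0.2, 6.4]
finger_gap: 0.7
```

```bash
python3 - <<'E'
from h import *
p=cam("scene");cv2.imwrite("pics/pr2.png",cv2.resize(p["image"][60:270,80:360],None,fx=2.5,fy=2.5)[:,:,::-1])
s=read_state();print(s["eef_pos"],s["wrist_force"])
E
```

```text
[ 424.55803718 -143.99925912   66.49056381] [-4.4508768  -0.18688765  6.34654533]
```

View pics/pr2.png

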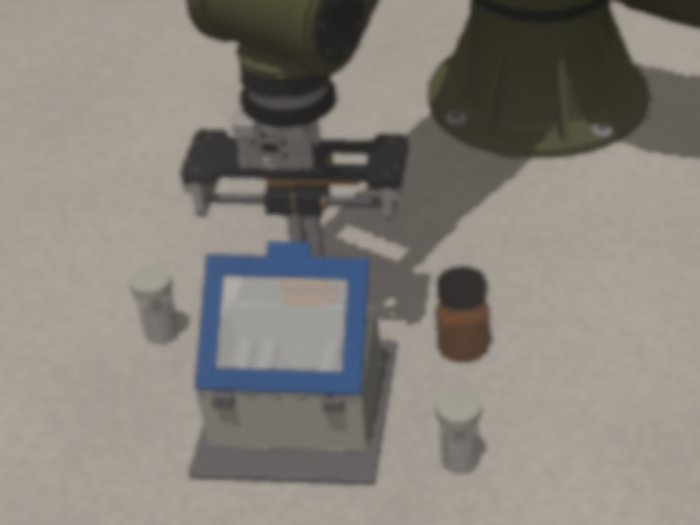

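The lid is rising; the tongue is now at (288,250). I'll wait another second while still holding the tab.

jog_arm(
  increments=[
    [0, 0, 0, 0, 0, 0, 0],
    [0, 0, 0, 0, 0, 0, 0],
    [0, 0, 0, 0, 0, 0, 0],
    [0, 0, 0, 0, 0, 0, 0],
    [0, 0, 0, 0, 0, 0, 0],
    [0, 0, 0, 0, 0, 0, 0],
    [0, 0, 0, 0, 0, 0, 0],
    [0, 0, 0, 0, 0, 0, 0],
  ],
)

```text
clock: 7.35
eef_pos: [424.6, -144.0, 66.5]
eef_rot: [3.142, -0.001, -3.032]
wrist_force: [-5.2, 0.6, 6.4]
finger_gap: 0.5
```

```bash
python3 - <<'E'
from h import *
p=cam("scene");cv2.imwrite("pics/pr3.png",cv2.resize(p["image"][60:270,80:360],None,fx=2.5,fy=2.5)[:,:,::-1])
s=read_state();print(s["eef_pos"],s["wrist_force"])
E
```

```text
[ 424.56665651 -144.01260777   66.49488723] [-4.43340345 -0.37685358  6.15116145]
```

View pics/pr3.png

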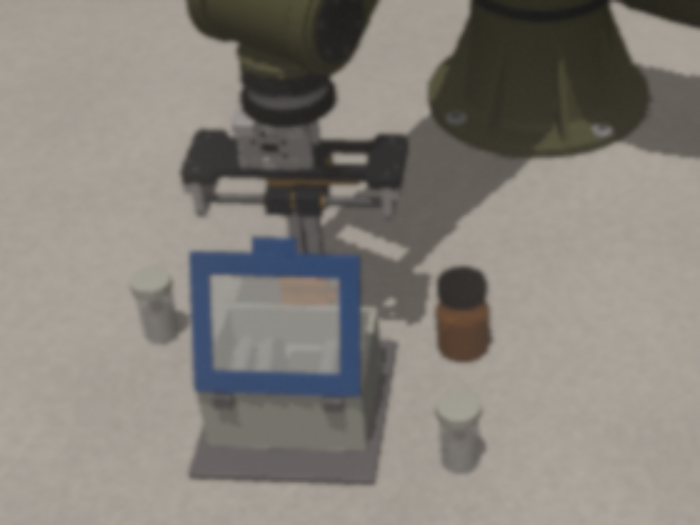

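The lid has sprung up, with its front edge now at about (275,262). I'll raise the fingers straight up to a tip height of about 150 mm, which is well in front of the lid.

jog_arm(
  increments=[
    [0, 0, -1, 0, 0, 0, 0],
    [0, 0, -2, 0, 0, 0, 0],
    [0, 0, -2.5, 0, 0, 0, 0],
    [0, 0, -2.5, 0, 0, 0, 0],
    [0, 0, -2.5, 0, 0, 0, 0],
    [0, 0, 0, 0, 0, 0, 0],
    [0, 0, 0, 0, 0, 0, 0],
  ],
)

```text
clock: 8.28
eef_pos: [424.6, -143.8, 170.8]
eef_rot: [3.141, -0.001, -3.032]
wrist_force: [-0.2, -0.2, -1.0]
finger_gap: 0.7
```

```bash
python3 - <<'E'
from h import *
o=(531,-132.5);yaw=np.radians(6.3)
p=cam("scene");s=read_state();print(s["eef_pos"],s["wrist_force"])
im=cv2.resize(p["image"][60:270,80:360],None,fx=2.5,fy=2.5)
for th,c in((0.9,(255,0,0)),(1.08,(255,255,0)),(1.25,(0,255,0))):
    q=[[55-r*np.cos(th),y,71+r*np.sin(th)] for r,y in((0,-65),(110,-65),(110,-17),(122,-17),(122,17),(110,17),(110,65),(0,65))]
    cv2.polylines(im,[((proj(p,case2w(o,yaw,q))-[80,60]+.5)*2.5).round().astype(np.int32)],True,c,1)
cv2.imwrite("pics/pr4.png",im[:,:,::-1])
E
```

```text
[ 424.45748649 -143.77970319  170.60557167] [-0.9296104 -0.3230368 -0.4389749]
```

View pics/pr4.png

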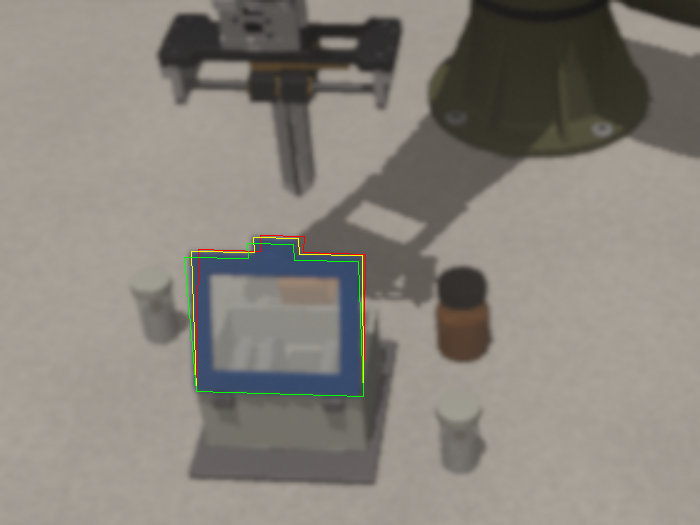

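The overlay matches a lid angle of 1.08 (yellow outline), with the tongue at (275,240) and the fingers centred in front of it. I push along case +x, slowing down before contact.

jog_arm(
  increments=[
    [-2, 0, 0, 0, 0, 0, 0],
    [-2.5, 0, 0, 0, 0, 0, 0],
    [-2, 0, 0, 0, 0, 0, 0],
    [-1.3, 0, 0, 0, 0, 0, 0],
    [-0.8, 0, 0, 0, 0, 0, 0],
    [-0.8, 0, 0, 0, 0, 0, 0],
    [-0.8, 0, 0, 0, 0, 0, 0],
    [-0.8, 0, 0, 0, 0, 0, 0],
    [-0.8, 0, 0, 0, 0, 0, 0],
    [0, 0, 0, 0, 0, 0, 0],
  ],
)

```text
clock: 9.57
eef_pos: [542.5, -131.0, 171.3]
eef_rot: [3.142, -0.0, -3.032]
wrist_force: [-0.5, -0.3, -0.9]
finger_gap: 0.4
```

```bash
python3 - <<'E'
from h import *
p=cam("scene");cv2.imwrite("pics/pu1.png",cv2.resize(p["image"][60:270,80:360],None,fx=2.5,fy=2.5)[:,:,::-1])
s=read_state();print(s["eef_pos"],s["wrist_force"])
E
```

```text
[ 542.17111854 -131.02936507  171.29816349] [-1.13915461 -0.37521053  0.1239022 ]
```

View pics/pu1.png

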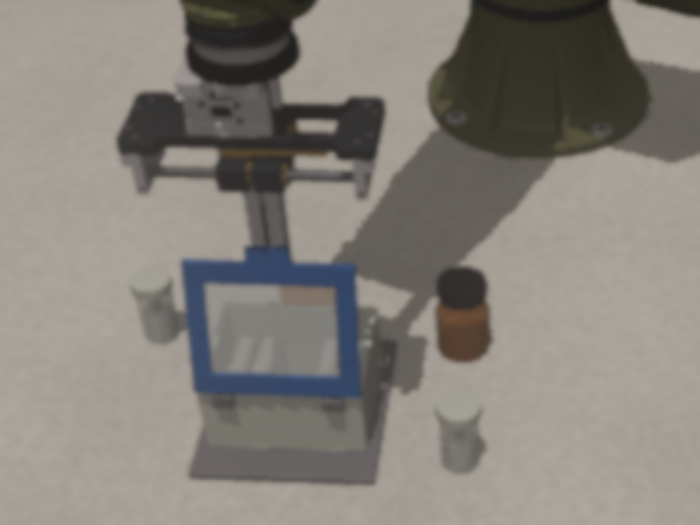

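The fingers are behind the tongue at (268,255) and the lid has swung up further. The force is around 1 N, so I continue.

jog_arm(
  increments=[
    [-0.6, 0, 0, 0, 0, 0, 0],
    [-0.6, 0, 0, 0, 0, 0, 0],
    [-0.6, 0, 0, 0, 0, 0, 0],
    [-0.6, 0, 0, 0, 0, 0, 0],
    [-0.6, 0, 0, 0, 0, 0, 0],
    [-0.6, 0, 0, 0, 0, 0, 0],
    [-0.6, 0, 0, 0, 0, 0, 0],
    [-0.6, 0, 0, 0, 0, 0, 0],
    [0, 0, 0, 0, 0, 0, 0],
    [0, 0, 0, 0, 0, 0, 0],
    [0, 0, 0, 0, 0, 0, 0],
    [0, 0, 0, 0, 0, 0, 0],
  ],
)

```text
clock: 11.12
eef_pos: [589.8, -125.9, 171.5]
eef_rot: [-3.142, 0.0, -3.033]
wrist_force: [-0.6, 0.1, -0.1]
finger_gap: 0.2
```

```bash
python3 - <<'E'
from h import *
p=cam("scene");cv2.imwrite("pics/pu2.png",cv2.resize(p["image"][60:270,80:360],None,fx=2.5,fy=2.5)[:,:,::-1])
s=read_state();print(s["eef_pos"],s["wrist_force"])
E
```

```text
[ 589.74659751 -125.92233832  171.52260755] [0.23979771 0.74119785 0.19458551]
```

View pics/pu2.png

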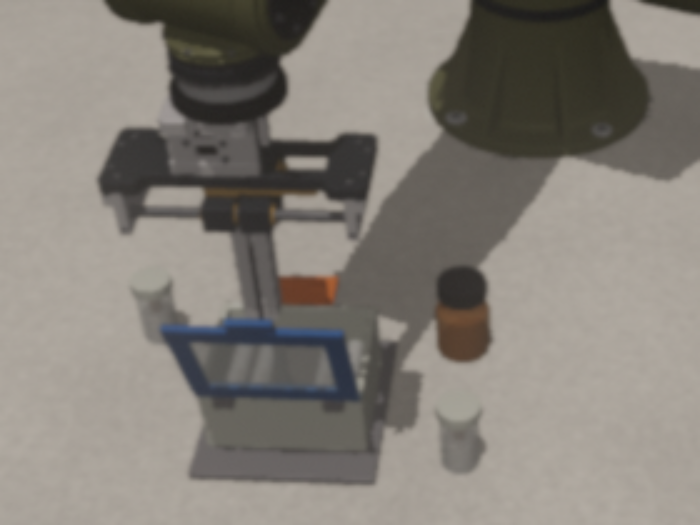

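The lid has fallen well past upright, its tongue now at (250,327). I back the fingers off the way they came, then up.

jog_arm(
  increments=[
    [1, 0, 0, 0, 0, 0, 0],
    [2, 0, 0, 0, 0, 0, 0],
    [3, 0, 0, 0, 0, 0, 0],
    [3, 0, 0, 0, 0, 0, 0],
    [3, 0, -1, 0, 0, 0, 0],
    [3, 0, -2, 0, 0, 0, 0],
    [3, 0, -3, 0, 0, 0, 0],
    [2, 0, -3, 0, 0, 0, 0],
    [0, 0, 0, 0, 0, 0, 0],
    [0, 0, 0, 0, 0, 0, 0],
    [0, 0, 0, 0, 0, 0, 0],
    [0, 0, 0, 0, 0, 0, 0],
  ],
)

```text
clock: 12.68
eef_pos: [391.1, -147.5, 260.6]
eef_rot: [3.141, -0.001, -3.032]
wrist_force: [0.4, -0.7, 0.1]
finger_gap: 0.8
```

```bash
python3 - <<'E'
from h import *
o=(531,-132.5);yaw=np.radians(6.3)
s=read_state();print(s["eef_pos"],s["wrist_force"])
p=cam("scene")
im=cv2.resize(p["image"][60:270,80:360],None,fx=2.5,fy=2.5)
for th,c in((1.8,(255,0,0)),(1.95,(255,255,0))):
    q=[[55-r*np.cos(th),y,71+r*np.sin(th)] for r,y in((0,-65),(110,-65),(110,-17),(122,-17),(122,17),(110,17),(110,65),(0,65))]
    cv2.polylines(im,[((proj(p,case2w(o,yaw,q))-[80,60]+.5)*2.5).round().astype(np.int32)],True,c,1)
cv2.imwrite("pics/end.png",im[:,:,::-1])
for ob in("jar","vial_a"):
    print(ob,[((p["R"].T@(np.array(d["centre"])-p["t"])).round(1).tolist(),round(d["conf"],2)) for d in recognise(p,ob)[:3]])
cv2.imwrite("pics/endtop.png",cam("top")["image"][:,:,::-1])
E
```

```text
[ 391.07351767 -147.48785422  260.62534324] [ 0.36422493 -0.70972704  0.05380098]
jar [([447.8, -3.7, 45.4], 0.96)]
vial_a [([584.8, 14.0, 46.7], 0.93), ([466.1, -278.8, 45.9], 0.91)]
```

View pics/end.png

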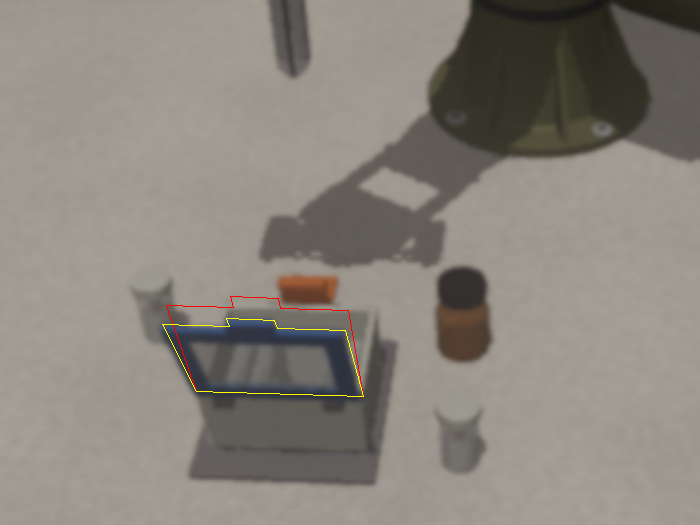

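View pics/endtop.png

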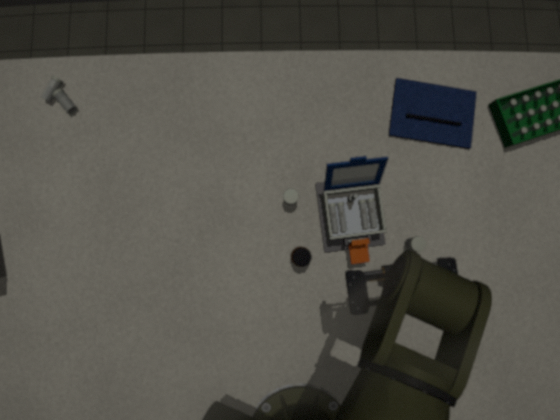

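The lid, with its tongue at (250,325), matches the 1.95 outline. In the top view the tab at (359,252), the jar at (301,257) and the vial at (290,198) are at their starting pixels. The fingers are well clear, so I hand in the job.

```bash
python3 -c "
from cell import *
print(sign_off())"
```

```text
the job is handed in; nothing more can be done
None
```

The case is open and I handed the job in at about 13 s of the 42 s allowed. I pressed the tab with closed fingertips (6–7 N) and the lid sprang up to about 1.08 rad. I then pushed it past upright with the fingertips, reading about 1 N at the wrist, and it fell open to its stop.

**Last checks:**
- **Lid:** it matches the model outline for 1.95 rad (the stop) in the scene camera.
- **Tab:** it looks back at rest, judged from the pictures only.
- **Case, vials and jar:** the case, jar and one vial show no visible shift. The other vial is partly hidden by the arm in the last top view. In the scene camera, the detector places the jar and both vials within about 5 mm of their first readings, which is about its own error.
- **Robot:** the fingers are well clear, with under 1 N at the wrist.

**One disagreement:** my first fit of the case position was about 4 mm off in the overlay. I corrected it before pressing.

**One surprise:** there was about 5 N of sideways force while the tab was held down, and it vanished when I released the tab. I did not find out why.

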